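# Stir a printed knob round the finishing bowl

## Robot

A 7-joint arm with a two-finger parallel gripper is mounted at the origin on the work surface. World frame = base frame: x ahead of the robot, y to its left, z up, the work surface at z = 0. Lengths are in m, angles in rad, forces in N, time in s.
With the tool pointing down it reaches from about 0.4 to 0.85 m from the base axis. Payload 6.9 kg.
Tool frame: the origin (TCP) lies midway between the tips of the shut fingers; the grasp point (between the pads) lies behind it (ctrl.pinch_z is the z of the grasp point in the tool frame, in m); z points along the fingers, y is the direction in which the jaws open and shut (so a half turn about z gives the same grasp; the last joint's range is limited). The gripper opens to 85 mm and grips with 20 to 120 N. Pads are 22 mm wide; open, the fingers measure 114 mm over their backs; the gripper's body (76 mm by 85 mm) begins 54 mm behind the grasp point. The pads swing forward as they close: fully open they stand 13 mm farther back than shut.
Start: joints at [1.351, 0.507, -0.238, 1.5, 0.126, 1.149, -0.155], TCP at [0.2, -0.592, 0.231] pointing down, gripper open.
Joint ranges: [-3.08, 3.08], [-0.24, 2.05], [-1.43, 1.35], [0, 2.5], [-1.52, 4.66], [0.17, 1.96], [-2.89, 2.89]. Speed limits (rad/s): [2.39, 2.39, 3.14, 3.14, 3.14, 3.14, 3.14].

## Interface

Orientations are given as a unit quaternion [w, x, y, z].
In Python, from station import ctrl, get_state, vision, ticket, models gives the robot as it stands. Calls block until the motion is done:
- ctrl.movep(position, orientation): joint-space move of the TCP to a pose.
- ctrl.movel(position, frame=None, max_speed=0.15): straight line of the TCP; frame=None keeps the orientation; max_speed is the mean speed in m/s.
- ctrl.set_joints(angles): joint-space move.
- ctrl.ungrasp() and ctrl.close_gripper(force=None): open the fingers fully, or close them until they stop; force is the grip in N (None keeps the last).
- ctrl.pause(seconds).
- ctrl.ik(position, orientation): joint angles nearest the present ones, or None.
- get_state(): the state.
- vision.grab_frame(name): name is "scene" or "side" or "wrist"; returns (picture, depth): 420x560x3 uint8, blue, green, red; 420x560 float32, m along the optical axis (not along the pixel's ray), 0 where there is no reading.
- vision.camera_info(name): a dict with "mtx" (3x3 intrinsics, pixels), "dist_coeffs" ([k1, k2, p1, p2, k3] as OpenCV has them; the pictures are not rectified), "R" (3x3) and "t" (3): a world point X has camera coordinates R X + t; the wrist camera has in their place "hand_eye" (4x4, takes a point from camera to tool coordinates, whose origin is the TCP and whose axes are the flange's). Camera axes: x right, y down, z forward; pixel columns grow to the right and rows downward; lengths in m; the calibration is good to about 2 mm. A picture is of the moment at which its call begins: read the wrist's pose just before it. camera_info takes no time and is no camera call.
A pose or a line that the arm cannot do raises ctrl.Unreachable and nothing moves.
- ticket.close_job(): hands the job in, once; it reports no verdict.
Trained networks look in the newest picture that a camera, given by its name, has taken for a name from the list of things; names that differ only in an ending like _2 or _b are one class to them, and where a whole thing is asked for, a point or a joint stands for the part that bears it (a point fixed in the world has none). Each returns a list of dicts, best first, with "p" (0 to 1); they miss things now and then, are a little off and sometimes report something else, mostly with a low value. They report only what shows in the picture. A call takes as long as a camera call.
- models.recognise(camera, target): "point" ([column, row] in pixels, amid what is visible of it).
- models.masks_of(camera, target): "mask" (420x560 bool, what is visible of it) and "point" ([column, row] in pixels, amid what is visible of it).
The state is a dict: "time": time; "qpos": joint angles; "qd": joint speeds; "tau": joint torques, N m; "tcp_pos": TCP position; "eef_rot": TCP orientation; "contact_force": force on the tool from outside, world axes, zero at the start; "wrist_torque": the same for the moment, N m; "width": finger opening in m.
Only numpy, scipy, OpenCV 4.12 (cv2) and the standard library are available. Lean on these libraries where they do the work, as an engineer would, in place of code of your own. Each camera call takes 0.05 s, during which the arm holds its last target. There are 200 camera calls.

## Task

With the wooden stirrer, its ball end set down gently on the floor of the finishing bowl, stir the ceramic media so that the printed star knob is carried once round the ring trough the long way (setting off away from the pour spout, past the far side) and stops directly in front of the spout, with every piece of media stirred from its place. Then stand the stirrer, ball down, in the rinse cup and let go. Nothing may leave the trough, touch the knob and media only with the stirrer, never press it hard on the bowl, and leave the other things on the bench alone.

Things in the scene. Friction and masses are not known exactly. Their poses are not given: they have to be found in the camera images.
- bowl: black fixed bowl, 252 mm across: flat-floored ring trough (66 to 120 mm from the axis) round a hub. Origin on the axis at bench height, z up; trough floor at z 25 mm, rim and hub top at 72 mm, wing nut to 90 mm. +x points to the pour spout: a 95 mm gap where the rim is only 52 mm high, with a lip reaching 175 mm from the axis and cheeks to z 72 mm
- bowl_spout (a point): point on the trough floor directly in front of the pour spout, 93 mm from the bowl's axis: the knob must stop with its axis here
- knob: grey resin-printed star knob standing in the trough, 46 mm across, five lobes, 26 mm high with a 20 mm boss on top to 36 mm. Origin at the centre of its underside. It starts about 50 degrees to one side or the other of the spout (the sides vary)
- stirrer: wooden stick 191 mm long: 32 mm ball and straight 16 mm square handle. Origin at the ball's centre, +z along the handle (ends 175 mm from the origin), handle sides face x and y. At the start it leans on its rest, handle rising at 35 degrees, y axis level, held 80 mm up the handle by a crossbar between two cheeks (48 mm over all); above that it is free
- stirrer_grip (a point): good place to hold the stirrer, on its axis 118 mm from the ball's centre; pinch across the two upright sides (along the stick's y)
- rest: white stirrer rest fixed to the bench, origin on the bench under it, z up; the handle rises towards its +x. Foot 130 mm x 70 mm, cheeks 62 mm high at 3 mm from the origin along +x
- rinse_cup: empty open steel cup fixed to the bench, origin at the centre of its underside, 90 mm high, mouth 92 mm across, wall 3 mm, floor about 5 mm thick, slightly narrower at the foot
- bead0: ceramic media piece in the trough: a chunky white short cylinder, 36 mm across and 28 mm high, origin at the centre of its underside
- bead1: ceramic media piece in the trough: a chunky white cylinder with bevelled edges, 36 mm across and 28 mm high, origin at the centre of its underside
- bead2: ceramic media piece in the trough: a chunky white short cylinder, 36 mm across and 28 mm high, origin at the centre of its underside
- bead3: ceramic media piece in the trough: a chunky white cylinder with bevelled edges, 36 mm across and 28 mm high, origin at the centre of its underside
- bead4: ceramic media piece in the trough: a chunky white short cylinder, 36 mm across and 28 mm high, origin at the centre of its underside
- bead5: ceramic media piece in the trough: a chunky white cylinder with bevelled edges, 36 mm across and 28 mm high, origin at the centre of its underside
- resin_bottle: bystander: black bottle 72 mm x 190 mm high
- metal_bottle: bystander: aluminium bottle 68 mm x 200 mm high
- jar: bystander: clear jar 64 mm x 70 mm high, white lid
- brush: bystander: flat brush lying on the bench
- caliper: bystander: steel caliper 190 mm long lying flat
- scraper: bystander: scraper lying on the bench

How it is judged:
On the way, in this order (a step that is already met when the one before it is completed fails the run):
1. the stirrer's ball touches the bottom of the trough (at least 0.5 N) (contact force between stirrer and bowl above 0.5 N and z of stirrer in the frame of bowl below 0.047 m and horizontal distance between stirrer and bowl below 0.12 m), for 0.05 s.
2. the knob has come a quarter round, on the side of the spout where it started (x of knob in the frame of bowl below 0.015 m and distance of knob from where it was at the start of the episode below 0.115 m), for 0.05 s.
3. the knob passes the side of the trough opposite the spout (x of knob in the frame of bowl below -0.06 m), for 0.05 s.
4. the knob has come round to the other side of the spout (x of knob in the frame of bowl above -0.02 m and distance of knob from where it was at the start of the episode above 0.135 m), for 0.05 s.
At the end, for the whole second after the job is handed in: Knob at rest within 25 mm of the spout point; each media piece over 25 mm from its start; knob and media all in the trough, at most 15 mm off its floor; stirrer at rest ball down in the cup: ball within 45 mm of its axis, at most 40 mm up, leaning under 40 degrees (x of knob in the frame of bowl above 0.055 m and horizontal distance between knob and bowl_spout below 0.025 m and linear speed of each of knob, stirrer below 0.02 m/s and distance of each of bead0, bead1, bead2, bead3, bead4, bead5 from where it was at the start of the episode above 0.025 m and horizontal distance between stirrer and rinse_cup below 0.045 m and z of stirrer in the frame of rinse_cup below 0.04 m and angle between stirrer's own z axis and vertical below 0.7 rad and z of each of knob, bead0, bead1, bead2, bead3, bead4, bead5 in the frame of bowl below 0.04 m and horizontal distance between each of knob, bead0, bead1, bead2, bead3, bead4, bead5 and bowl below 0.13 m); the robot touches nothing.
It fails at once if the stirrer presses or knocks the bowl with more than 60 N (contact force between stirrer and bowl above 60 N).
It fails at once if the gripper or arm touches the knob or the media (contact force between any of the arm, the fingers and knob above 0.2 N or contact force between any of the arm, the fingers and bead0 above 0.2 N or contact force between any of the arm, the fingers and bead1 above 0.2 N or contact force between any of the arm, the fingers and bead2 above 0.2 N or contact force between any of the arm, the fingers and bead3 above 0.2 N or contact force between any of the arm, the fingers and bead4 above 0.2 N or contact force between any of the arm, the fingers and bead5 above 0.2 N).
It fails at once if the knob or a media piece leaves the trough (lifted more than 40 mm off its floor, or 140 mm from its axis) (z of any of knob, bead0, bead1, bead2, bead3, bead4, bead5 in the frame of bowl above 0.065 m or horizontal distance between any of knob, bead0, bead1, bead2, bead3, bead4, bead5 and bowl above 0.14 m).
It fails at once if another thing on the bench is moved by more than 20 mm (distance of any of resin_bottle, metal_bottle, jar, brush, caliper, scraper from where it was at the start of the episode above 0.02 m).
It also fails if it takes over 64 s, if anything falls off the work surface, if the arm or the gripper's body presses on something with over 40 N, if the wrist force passes 120 N, or if a joint passes its speed limit or range.

## Working session

There is one attempt and no reset: what is moved stays moved. The work goes in short steps, each a Python script; the robot and the scene stay as the last script left them, time stands still between calls to the robot, and variables do not carry over. Pictures are saved under pics/ and viewed, about 8 in all and at most 12, crops included, and the job is handed in when it is done.

```bash
mkdir -p pics; ls; cat > h.py <<'E'
import numpy as np, cv2
from station import ctrl, get_state, vision, ticket, models
from scipy.spatial.transform import Rotation as Rn
def cam(name):
    c=vision.camera_info(name); K=np.array(c["mtx"],float); d=np.array(c["dist_coeffs"],float)
    if "R" in c: R=np.array(c["R"]);t=np.array(c["t"])
    else:
        s=get_state(); q=np.array(s["eef_rot"]); T=np.eye(4)
        T[:3,:3]=Rn.from_quat(q[[1,2,3,0]]).as_matrix(); T[:3,3]=s["tcp_pos"]
        M=np.linalg.inv(T@np.array(c["hand_eye"])); R=M[:3,:3];t=M[:3,3]
    return K,d,R,t
def world(C,uv,z):  # z depth array
    K,d,R,t=C
    n=cv2.undistortPoints(np.array(uv,float).reshape(-1,1,2),K,d)[:,0]
    P=np.c_[n,np.ones(len(n))]*np.asarray(z)[:,None]
    return (P-t)@R
def plane(C,uv,h): # intersect with z=h
    K,d,R,t=C
    n=cv2.undistortPoints(np.array(uv,float).reshape(-1,1,2),K,d)[:,0]
    D=np.c_[n,np.ones(len(n))]@R; o=-R.T@t
    return o+D*((h-o[2])/D[:,2])[:,None]
def cloud(C,mask,dep):
    v,u=np.nonzero(mask&(dep>0)); return world(C,np.c_[u,v],dep[v,u])
E
python3 - <<'E'
from h import *
print(get_state(), ctrl.pinch_z)
for n in("scene","side"):
    im,d=vision.grab_frame(n); cv2.imwrite(f"pics/{n}0.png",im); np.save(f"pics/{n}0.npy",d)
    C=cam(n); print(n,"cam at",-C[2].T@C[3])
    for t in "bowl knob stirrer rest rinse_cup bead0 bead1 resin_bottle metal_bottle jar brush caliper scraper".split():
        for r in models.masks_of(n,t)[:7 if t[:4]=="bead" else 2]:
            if r["p"]<.3: continue
            P=cloud(C,r["mask"],d)
            if len(P): print(n,t,round(r["p"],2),np.round(r["point"]),len(P),"med",np.median(P,0).round(3),"lo",np.percentile(P,2,axis=0).round(3),"hi",np.percentile(P,98,axis=0).round(3))
E
```

```text
pics
{'time': 0.0, 'qpos': array([ 1.35051202,  0.50833771, -0.23749754,  1.5011409 ,  0.12569897,
        1.14887082, -0.15477506]), 'qd': array([ 0.00091101, -0.00098791, -0.0004419 , -0.00172931, -0.00095477,
       -0.00113113, -0.00022983]), 'tau': array([ 4.14766064e-04, -6.20602727e+01, -2.18642883e+00, -2.49660051e+01,
        1.26547721e-02,  1.17463135e-02, -3.43018303e-05]), 'tcp_pos': array([ 0.19978681, -0.59168337,  0.23042601]), 'eef_rot': array([-8.69248528e-04,  9.86760461e-01,  1.62182030e-01, -1.64280582e-04]), 'contact_force': array([ 0.3604429 , -0.45980158, -0.0809782 ]), 'wrist_torque': array([ 0.01233643,  0.03260255, -0.01204147]), 'width': 0.0853707556753631} -0.0187
scene cam at [0.98866425 0.78912616 1.10317698]
scene bowl 0.83 [272. 197.] 5519 med [ 0.581 -0.021  0.053] lo [ 0.449 -0.188  0.006] hi [0.691 0.093 0.082]
scene knob 0.62 [237. 203.] 190 med [ 0.657 -0.065  0.05 ] lo [ 0.635 -0.09   0.027] hi [ 0.672 -0.049  0.064]
scene stirrer 0.89 [254. 133.] 412 med [ 0.49  -0.295  0.068] lo [ 0.417 -0.353  0.001] hi [ 0.565 -0.258  0.127]
scene rest 0.6 [
[... 4082 characters left out ...]
3] lo [ 0.729 -0.301  0.003] hi [ 0.863 -0.17   0.192]
side metal_bottle 0.94 [179. 231.] 1398 med [0.736 0.226 0.1  ] lo [0.717 0.158 0.002] hi [0.853 0.246 0.203]
side jar 0.87 [230. 382.] 973 med [0.388 0.512 0.064] lo [0.366 0.478 0.009] hi [0.42  0.53  0.074]
side brush 0.56 [310. 154.] 301 med [ 0.671 -0.369  0.02 ] lo [ 0.625 -0.464  0.007] hi [ 0.742 -0.313  0.026]
side caliper 0.93 [165. 297.] 594 med [0.691 0.362 0.007] lo [ 0.674  0.301 -0.   ] hi [0.726 0.479 0.015]
side scraper 0.55 [382. 154.] 518 med [ 0.48  -0.518  0.008] lo [ 0.345 -0.562 -0.001] hi [ 0.603 -0.464  0.022]
side scraper 0.47 [237. 291.] 1479 med [0.519 0.291 0.058] lo [0.475 0.249 0.007] hi [0.56  0.336 0.092]
```

```bash
python3 - <<'E'
from h import *
ims=[]
for n in("scene","side"):
    im=cv2.imread(f"pics/{n}0.png"); ims.append(cv2.resize(im[90:330,140:420] if n=="scene" else im[130:340,170:415],(400,343)))
# top-down map 0.35..0.85 x, -.4...4 y at 1.0mm -> px
W=np.zeros((343,0,3),np.uint8)
Ps=[]
mp=np.zeros((700,500,3),np.uint8)
for n in("scene","side"):
    im=cv2.imread(f"pics/{n}0.png"); d=np.load(f"pics/{n}0.npy"); C=cam(n)
    P=cloud(C,np.ones_like(d,bool),d); Ps.append(P)
P=np.vstack(Ps)
m=(P[:,2]>.066)&(P[:,2]<.078)&(np.hypot(P[:,0]-.569,P[:,1]+.03)<.16)&(np.hypot(P[:,0]-.569,P[:,1]+.03)>.1)
Q=P[m]
from scipy.optimize import least_squares
f=least_squares(lambda v:np.hypot(Q[:,0]-v[0],Q[:,1]-v[1])-v[2],[.569,-.03,.123],loss="soft_l1",f_scale=.003)
print("rim",f.x,len(Q)); c=f.x[:2]
m=(P[:,2]>.08)&(P[:,2]<.1)&(np.hypot(*(P[:,:2]-c).T)<.05); print("nut",P[m].mean(0),m.sum())
m=(P[:,2]>.01)&(np.hypot(*(P[:,:2]-c).T)>.14)&(np.hypot(*(P[:,:2]-c).T)<.18); Q=P[m]
print("lip",np.percentile(Q[:,:2],[5,50,95],axis=0),Q.mean(0)); a=np.arctan2(*(Q.mean(0)[:2]-c)[::-1]); print(np.degrees(a))
ang=np.degrees(np.arctan2(Q[:,1]-c[1],Q[:,0]-c[0]));print(np.percentile(ang,[2,10,50,90,98]))
cv2.imwrite("pics/v1.png",np.hstack(ims))
# cup rim
m=(P[:,2]>.084)&(P[:,2]<.095)&(np.hypot(P[:,0]-.515,P[:,1]-.29)<.07); Q=P[m]
f=least_squares(lambda v:np.hypot(Q[:,0]-v[0],Q[:,1]-v[1])-v[2],[.515,.29,.045],loss="soft_l1",f_scale=.002); print("cup",f.x)
E
```

```text
rim [ 0.5686729  -0.03237202  0.12382626] 1346
nut [ 0.56838449 -0.03092299  0.08597017] 280
lip [[ 0.56009162 -0.20292472]
 [ 0.60613131 -0.1825877 ]
 [ 0.65021431 -0.15987769]] [ 0.60504016 -0.1821982   0.05566063]
-76.3564778908726
[-94.04187243 -92.20720248 -76.0707047  -59.86094536 -58.47523788]
cup [0.51714891 0.29264153 0.04416766]
```

View pics/v1.png

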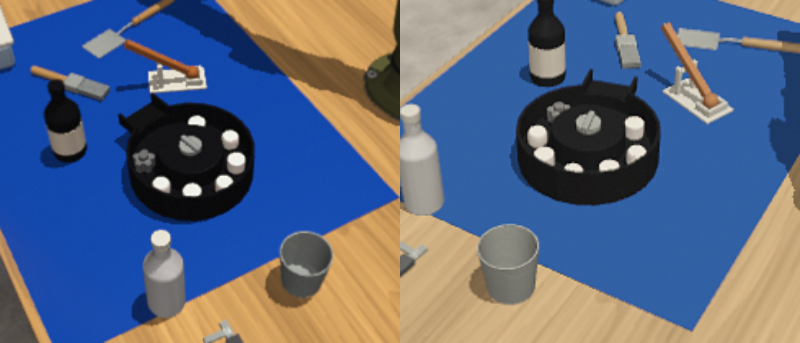

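```bash
cat >> h.py <<'E'
def quat(R): q=Rn.from_matrix(R).as_quat(); return q[[3,0,1,2]]
def toolR(yaw,tilt):
    # tilt=0: straight down, x along yaw; tilt>0: tool z swings toward yaw heading (points forward)
    h=np.array([np.cos(yaw),np.sin(yaw),0]); u=np.array([0,0,1.])
    z=-u*np.cos(tilt)+h*np.sin(tilt); x=h*np.cos(tilt)+u*np.sin(tilt)
    return np.c_[x,np.cross(z,x),z]
E
python3 - <<'E'
from h import *
Ps=[]
for n in("scene","side"):
    im=cv2.imread(f"pics/{n}0.png").astype(int); d=np.load(f"pics/{n}0.npy"); C=cam(n)
    m=(im[...,2]-im[...,0]>60)
    P=cloud(C,m,d); P=P[(P[:,0]>.39)&(P[:,0]<.6)&(P[:,1]>-.38)&(P[:,1]<-.23)&(P[:,2]>.012)]
    H=P[P[:,2]>.05]; c=np.median(H,0); v=np.linalg.svd(H-H.mean(0))[2][0]; v*=np.sign(v[2])
    print(n,len(P),"c",H.mean(0).round(4),"dir",v.round(3),"yaw",np.degrees(np.arctan2(v[1],v[0])),"el",np.degrees(np.arcsin(v[2])), "top",P[np.argmax(P[:,2])],"low",P[P[:,2]<.04].mean(0))
c=np.array([.5686,-.0318])
for yd in(-40,-20,0,20,40):
  for tl in(30,45,55):
    R=toolR(np.radians(yd),np.radians(tl)); ok=[]
    for a in range(-60,300,30):
        p=c+.093*np.array([np.cos(np.radians(a)),np.sin(np.radians(a))])
        q=ctrl.ik(np.r_[p,.159]+R[:,2]*.0187,quat(R)); ok.append(q is not None)
    q=ctrl.ik(np.r_[.517,.293,.145]+R[:,2]*.0187,quat(R))
    print(yd,tl,''.join('.X'[o] for o in ok),q is not None)
R=toolR(np.radians(-31),0); q=ctrl.ik(np.array([.47,-.28,.32]),quat(R)); print(q)
for s in(0,np.pi):
    R=toolR(np.radians(-31),np.radians(-10))@Rn.from_euler('z',s).as_matrix(); print(ctrl.ik(np.array([.52,-.3,.1]),quat(R)))
E
```

```text
scene 305 c [ 0.516  -0.3022  0.0885] dir [ 0.755 -0.321  0.571] yaw -23.043198898346393 el 34.846855255441405 top [ 0.56185919 -0.32561076  0.13052041] low [ 0.4402813  -0.26742816  0.03241236]
side 357 c [ 0.5144 -0.3027  0.0887] dir [ 0.761 -0.317  0.566] yaw -22.626792404842064 el 34.470743779297 top [ 0.56012192 -0.32661357  0.13101672] low [ 0.43750595 -0.26681569  0.03172202]
-40 30 XXXXXXXXXXXX True
-40 45 XXXXXXXX..XX True
-40 55 XXXXXXX....X True
-20 30 XXXXXXXXXXXX True
-20 45 XXXXXXX....X True
-20 55 XXXXXX...... True
0 30 XXXXX.XXXXXX True
0 45 XXXXXX.....X True
0 55 XXXXX....... True
20 30 XXXXXXXXXXXX True
20 45 XXXXXX....XX True
20 55 XXXXX......X False
40 30 XXXXXXXXXXXX True
40 45 XXXXXXXXXXXX True
40 55 XXXXXX...XXX False
[ 0.60820018  0.32214725 -0.1655646   1.55067426  0.05460374  1.27330172
 -1.67685941]
[ 0.53041846  0.68187266 -0.07341075  1.56387024  0.03849827  1.07171055
 -1.66388826]
[ 0.92123797  0.79356877 -0.80153932  1.55800562  0.52376631  1.20997495
  1.0287438 ]
```

```bash
python3 - <<'E'
from h import *
yaw=np.radians(-22.8); R=toolR(yaw,np.radians(-13))
g=np.array([.53,-.312,.095])
ctrl.movep(g-R[:,2]*.16,quat(R))
C=cam("wrist"); im,d=vision.grab_frame("wrist"); cv2.imwrite("pics/w1.png",im); np.save("pics/w1.npy",d)
print(get_state()["time"],get_state()["tcp_pos"], "cam",-C[2].T@C[3], C[2][2])
imi=im.astype(int); m=(imi[...,2]-imi[...,0]>60)
P=cloud(C,m,d); P=P[(P[:,0]>.39)&(P[:,0]<.6)&(P[:,1]>-.38)&(P[:,1]<-.23)&(P[:,2]>.012)]
h=np.array([np.cos(yaw),np.sin(yaw)]); n=np.array([-h[1],h[0]])
s=P[:,:2]@h; l=P[:,:2]@n
print(len(P))
for a in np.arange(s.min(),s.max(),.01):
    k=(s>=a)&(s<a+.01)
    if k.sum()>20: print(round(a+.005,3),k.sum(),np.percentile(l[k],[2,50,98]).round(4),np.percentile(P[k,2],[5,50,95]).round(4))
E
```

```text
3.1083 [ 0.56212794 -0.32761349  0.25098195] cam [ 0.64903536 -0.36354183  0.37719271] [-0.43388336  0.18115304 -0.88256943]
2205
0.499 96 [-0.0958 -0.0832 -0.0705] [0.0323 0.0369 0.0393]
0.509 211 [-0.097  -0.0821 -0.0684] [0.0282 0.037  0.0399]
0.519 101 [-0.0946 -0.0832 -0.0708] [0.0255 0.0402 0.0456]
0.529 65 [-0.0898 -0.0833 -0.075 ] [0.0466 0.0499 0.0534]
0.539 71 [-0.0906 -0.0823 -0.075 ] [0.0539 0.0567 0.0605]
0.549 78 [-0.0904 -0.0828 -0.0752] [0.0607 0.0636 0.0669]
0.559 81 [-0.0902 -0.0833 -0.0754] [0.0679 0.071  0.0741]
0.569 93 [-0.09   -0.0824 -0.0757] [0.0747 0.078  0.0814]
0.579 98 [-0.0906 -0.0834 -0.076 ] [0.082  0.0856 0.0882]
0.589 107 [-0.0905 -0.0825 -0.0754] [0.0891 0.092  0.0958]
0.599 123 [-0.0903 -0.0834 -0.0757] [0.0952 0.0994 0.1025]
0.609 130 [-0.0901 -0.0826 -0.0756] [0.103  0.1065 0.1092]
0.619 159 [-0.0907 -0.0834 -0.0755] [0.1097 0.1131 0.1164]
0.629 162 [-0.0904 -0.0835 -0.0758] [0.1173 0.1202 0.1234]
0.639 202 [-0.1264 -0.0835 -0.0761] [0.1238 0.1276 0.1304]
0.649 326 [-0.0902 -0.0828 -0.0755] [0.1196 0.1252 0.1301]
0.669 85 [-0.0992 -0.0916 -0.0781] [0.3211 0.322  0.3238]
```

View pics/w1.png

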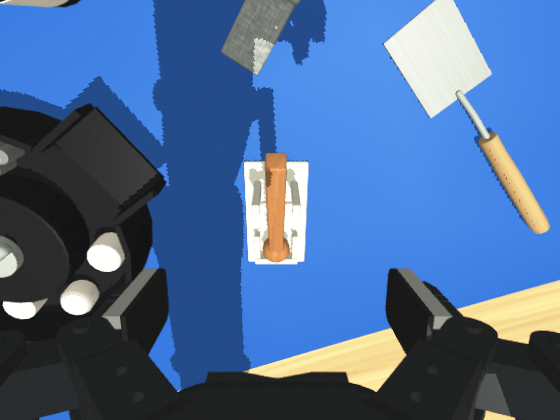

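```bash
cat >> h.py <<'E'
AL=np.radians(42); L=.118
BC=np.array([.5686,-.0318]); SP=np.radians(-76.2)
def tcp_for(ball,yaw,tau):
    R=toolR(yaw,tau); e=np.pi/2+tau-AL
    hd=np.array([np.cos(e)*np.cos(yaw),np.cos(e)*np.sin(yaw),np.sin(e)])
    return np.asarray(ball)+L*hd+R[:,2]*.0187, quat(R)
def on(a,z,r=.093): return np.r_[BC+r*np.array([np.cos(a),np.sin(a)]),z]
E
python3 - <<'E'
from h import *
for yd in(30,40,50,60):
  for td in(30,36,42):
    y,t=np.radians([yd,td])
    qs=[ctrl.ik(*tcp_for(on(np.radians(a),.043),y,t)) for a in range(-60,275,15)]
    print(yd,td,''.join('.X'[q is not None] for q in qs))
yaw=np.radians(-22.8); R=toolR(yaw,np.radians(-13))
g=np.array([.5228,-.3098,.0918]); T=g+R[:,2]*.0187
ctrl.movel(T-R[:,2]*.06,(T*0,)[0:0] or None,max_speed=.2) if 0 else ctrl.movep(T-R[:,2]*.06,quat(R))
ctrl.movel(T,max_speed=.1)
ctrl.close_gripper(100)
s=get_state(); print(s["time"],s["width"],s["contact_force"],s["tcp_pos"]-T)
ctrl.movel(T+[0,0,.12],max_speed=.15)
s=get_state(); print(s["time"],s["width"],s["contact_force"],s["wrist_torque"])
E
```

```text
30 30 XXXXXXXXXXXXXXXXXXXXXXX
30 36 XXXXXXXXXXXXXXXXXXXXXXX
30 42 XXXXXXXXXXXXXX..XXXXXXX
40 30 XXXXXXXXXXXXXXXXXXXXXXX
40 36 XXXXXXXXXXXXXXXXXXXXXXX
40 42 XXXXXXXXXXXXXXXXXXXXXXX
50 30 XXXXXXXXXXXXXXXXXXXXXXX
50 36 XXXXXXXXXXXXXXXXXXXXXXX
50 42 XXXXXXXXXXXXXXXXXXXXXXX
60 30 XXXXXXXXXXXXXXXXXXXXXXX
60 36 XXXXXXXXXXXXXXXXXXXXXXX
60 42 XXXXXXXXXXXXXXXXXXXXXXX
5.0667 0.014405059779463415 [-0.8216268   0.08941978  2.08020522] [-3.57649830e-05 -1.87108978e-06  1.51402343e-04]
6.0167 0.014146808326619395 [-0.29049686  0.63285915  0.10557927] [-0.14959073 -0.28431776 -0.00192881]
```

```bash
python3 - <<'E'
from h import *
y,t=np.radians([50,42])
ctrl.movep(*tcp_for(on(np.radians(-54),.125),y,t))
s=get_state(); print(s["time"],s["contact_force"],s["qpos"].round(2))
out=[]
for n in("scene","side"):
    im,d=vision.grab_frame(n); C=cam(n)
    imi=im.astype(int); m=(imi[...,2]-imi[...,0]>60)
    P=cloud(C,m,d); P=P[(abs(P[:,0]-.62)<.05)&(abs(P[:,1]+.1)<.06)&(P[:,2]>.09)&(P[:,2]<.4)]
    print(n,len(P),"zmin",P[:,2].min() if len(P) else 0)
    for a in np.arange(.1,.32,.02):
        k=(P[:,2]>=a)&(P[:,2]<a+.02)
        if k.sum()>4: print(round(a+.01,2),k.sum(),P[k].mean(0).round(4))
    # boss of knob
    Q=cloud(C,np.ones_like(d,bool),d); k=(Q[:,2]>.057)&(Q[:,2]<.064)&(np.hypot(Q[:,0]-.653,Q[:,1]+.067)<.03)&(np.hypot(*(Q[:,:2]-BC).T)<.115)&(np.hypot(*(Q[:,:2]-BC).T)>.07)
    print("boss",k.sum(),Q[k].mean(0))
    out.append(cv2.resize(im[110:290,190:370],(400,400)))
print("ball target",on(np.radians(-54),.125))
cv2.imwrite("pics/v3.png",np.hstack(out))
E
```

```text
7.3667 [-0.42173264 -1.27621113  0.19853946] [ 1.01  0.6  -0.82  1.82 -0.43  0.65 -0.04]
scene 314 zmin 0.1200269445845502
0.13 68 [ 0.6276 -0.0963  0.1319]
0.15 24 [ 0.6282 -0.0985  0.151 ]
0.17 25 [ 0.6284 -0.0988  0.1705]
0.19 27 [ 0.6285 -0.0984  0.1912]
0.21 27 [ 0.6283 -0.0989  0.2107]
0.23 24 [ 0.6296 -0.0988  0.2299]
0.25 26 [ 0.6285 -0.0984  0.2512]
0.27 35 [ 0.6279 -0.0989  0.2694]
0.29 49 [ 0.6273 -0.1006  0.2923]
0.31 9 [ 0.6268 -0.103   0.3014]
boss 32 [ 0.65334072 -0.07039012  0.06084966]
side 267 zmin 0.11793976518870615
0.13 61 [ 0.6211 -0.0959  0.1315]
0.15 32 [ 0.6222 -0.0998  0.151 ]
0.17 28 [ 0.6219 -0.0995  0.1711]
0.19 32 [ 0.6228 -0.0993  0.1905]
0.21 30 [ 0.6215 -0.1003  0.2094]
0.25 7 [ 0.6242 -0.0992  0.2567]
0.27 31 [ 0.6225 -0.1018  0.2716]
0.29 30 [ 0.6223 -0.1011  0.29  ]
0.31 13 [ 0.6245 -0.1017  0.3013]
boss 20 [ 0.65227736 -0.0713984   0.06118629]
ball target [ 0.62326403 -0.10703858  0.125     ]
```

View pics/v3.png

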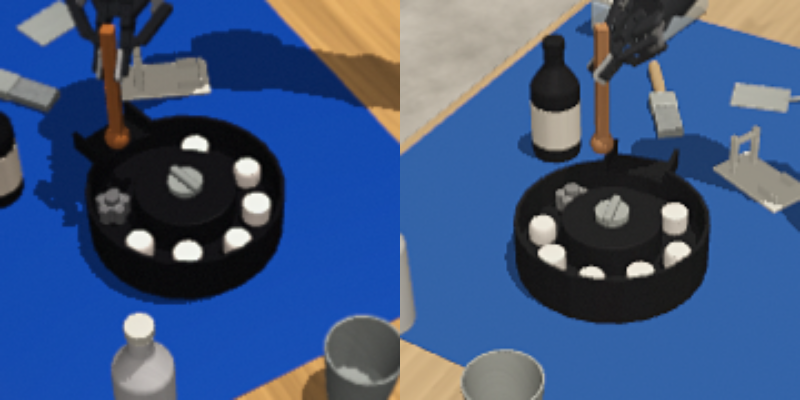

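```bash
python3 - <<'E'
from h import *
y,t=np.radians([50,42]); a=np.radians(-57)
ctrl.movel(tcp_for(on(a,.11),y,t)[0],max_speed=.15)
ctrl.movel(tcp_for(on(a,.047),y,t)[0],max_speed=.07)
ctrl.pause(.15); f=lambda:np.mean([(ctrl.pause(.01),get_state()["contact_force"])[1] for _ in range(5)],0)
b=f(); print("base",b); z=.047
while z>.032:
    z-=.0005; ctrl.movel(tcp_for(on(a,z),y,t)[0],max_speed=.02)
    F=f()-b
    print(round(z,4),F.round(2))
    if F[2]>3: break
ctrl.pause(.1); print(get_state()["time"],f()-b)
open("z.txt","w").write(str(z))
E
```

```text
base [ 0.31501089 -0.43398598 -0.66220526]
0.0465 [-0.34  0.77  0.12]
0.046 [-0.33  0.66  0.29]
0.0455 [-0.47  0.72  0.  ]
0.045 [ 0.26  0.82 -0.41]
0.0445 [-0.22  0.41 -0.01]
0.044 [-0.53  0.35  0.17]
0.0435 [-0.2  -0.03  0.11]
0.043 [-0.37  0.57 -0.44]
0.0425 [-0.39  0.66  0.19]
0.042 [-0.36  0.46  0.26]
0.0415 [-0.11  0.15  0.19]
0.041 [-0.18  0.44  0.01]
0.0405 [-0.41  0.23  0.76]
0.04 [-1.44 -0.15  5.58]
13.15 [-1.8428408   0.42904194  5.69463352]
```

```bash
cat > stir.py <<'E'
import sys
from h import *
a0,a1,sp=float(sys.argv[1]),float(sys.argv[2]),float(sys.argv[3])
y,t=np.radians([50,42]); z=.042
ctrl.movel(tcp_for(on(np.radians(a0),z),y,t)[0],max_speed=.03)
n=max(1,int(np.ceil(abs(a1-a0)/10)))
for a in np.linspace(a0,a1,n+1)[1:]:
    ctrl.movel(tcp_for(on(np.radians(a),z),y,t)[0],max_speed=sp)
    F=get_state()["contact_force"]; print(round(a,1),F.round(1),end=' ; ')
    if np.linalg.norm(F)>25: print("STOP"); break
print(get_state()["time"])
out=[]
for n in("scene","side"):
    im,d=vision.grab_frame(n); C=cam(n)
    Q=cloud(C,np.ones_like(d,bool),d); r=np.hypot(*(Q[:,:2]-BC).T)
    hsv=cv2.cvtColor(im,cv2.COLOR_BGR2HSV); sat=hsv[...,1][d>0]
    k=(Q[:,2]>.0575)&(Q[:,2]<.064)&(r<.116)&(r>.07)&(sat<60)
    if k.sum(): 
        print(n,"boss",k.sum(),np.median(Q[k],0).round(4),"ang",np.degrees(np.arctan2(*(np.median(Q[k],0)[:2]-BC)[::-1])))
    out.append(cv2.resize(im[110:290,190:370],(400,400)))
cv2.imwrite(f"pics/s{int(a1)}.png",np.hstack(out))
E
python3 stir.py -57 60 .07
```

```text
-47.2 [-0.  -0.9 -1.1] ; -37.5 [ 1.  -1.1 -0.6] ; -27.8 [-1.1  0.5  0. ] ; -18.0 [ 0.1  0.2 -0.6] ; -8.2 [-0.4 -0.1 -0.4] ; 1.5 [ 0.3 -0.8  0. ] ; 11.2 [ 0.3 -0.8 -0.6] ; 21.0 [-0.1 -1.   0.2] ; 30.8 [-0.5  0.5 -0.8] ; 40.5 [ 0.3 -0.   0.4] ; 50.2 [ 0.5 -0.4 -0.6] ; 60.0 [ 1.  -0.8 -1.2] ; 17.9417
scene boss 39 [0.5762 0.0633 0.0609] ang 85.42170818969649
side boss 55 [0.5151 0.0177 0.0595] ang 137.2322532294242
```

View pics/s60.png

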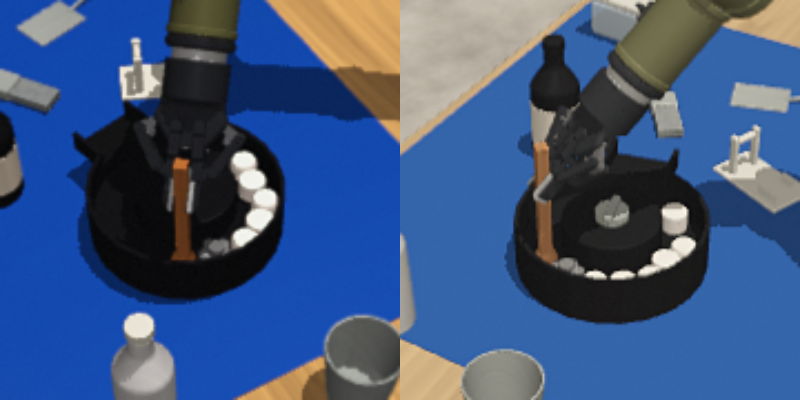

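```bash
python3 stir.py 60 248 .07
```

```text
69.9 [-0.7 -0.4 -0.7] ; 79.8 [ 0.  -0.7 -0.5] ; 89.7 [-0.9  0.5 -0.7] ; 99.6 [-0.1 -0.4 -0.5] ; 109.5 [-0.3  0.8 -0.6] ; 119.4 [ 1.3  0.7 -0.6] ; 129.3 [ 0.7 -0.5 -0.2] ; 139.2 [ 0.3 -0.4 -0.5] ; 149.1 [ 0.4  0.3 -0.5] ; 158.9 [ 0.3 -0.6  0.2] ; 168.8 [-0.7  0.1  0.5] ; 178.7 [-0.2 -1.2 -0.9] ; 188.6 [-0.3 -0.3 -0.9] ; 198.5 [-0.4  0.3 -1. ] ; 208.4 [-1.3  0.7 -0.5] ; 218.3 [-0.5 -0.3 -0.8] ; 228.2 [-0.4  0.3 -1.5] ; 238.1 [ 1.1 -0.1 -0.6] ; 248.0 [-0.2  0.4 -0.6] ; 25.4167
scene boss 32 [ 0.5772 -0.1192  0.0598] ang -84.38701804469713
side boss 68 [ 0.6366 -0.0848  0.0594] ang -37.952569393595724
```

View pics/s248.png

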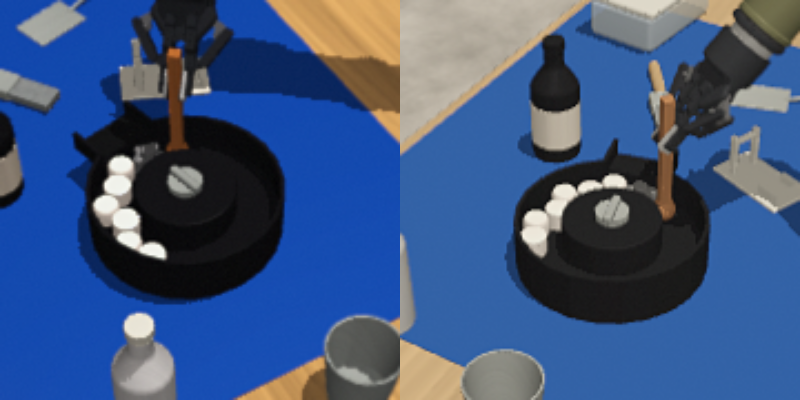

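```bash
python3 stir.py 248 256 .04; python3 stir.py 256 252 .05;python3 - <<'E'
from h import *
y,t=np.radians([50,42]); 
ctrl.movel(tcp_for(on(np.radians(252),.14),y,t)[0],max_speed=.12)
# wrist view of knob
C=cam("wrist"); im,d=vision.grab_frame("wrist"); cv2.imwrite("pics/w2.png",im)
im2,d2=vision.grab_frame("scene"); C2=cam("scene")
for n,CC,dd,ii in(("wrist",C,d,im),("scene",C2,d2,im2)):
    Q=cloud(CC,np.ones_like(dd,bool),dd); r=np.hypot(*(Q[:,:2]-BC).T); sat=cv2.cvtColor(ii,cv2.COLOR_BGR2HSV)[...,1][dd>0]
    k=(Q[:,2]>.0575)&(Q[:,2]<.064)&(r<.114)&(r>.07)&(sat<60)
    print(n,k.sum(),np.median(Q[k],0) if k.any() else 0)
    for x in models.masks_of(n,"knob")[:2]:
        P=cloud(CC,x["mask"],dd); 
        if len(P): print(n,x["p"],x["point"],np.median(P,0),P[P[:,2]>.057].mean(0))
print("spout",on(SP,.025),get_state()["time"])
b=cv2.resize(im2[110:290,190:370],(420,420)); cv2.imwrite("pics/w2.png",np.hstack([cv2.resize(im,(380,420)),b]))
# cup options
for yd in(0,20,40,60,80):
  for td in(30,):
    yy,tt=np.radians([yd,td]); print(yd,td,ctrl.ik(*tcp_for([.517,.293,.03],yy,tt)) is not None,ctrl.ik(*tcp_for([.517,.293,.14],yy,tt)) is not None)
E
```

```text
256.0 [ 0.1 -1.  -1. ] ; 26.2417
scene boss 38 [ 0.5919 -0.1161  0.059 ] ang -74.54641570441942
side boss 48 [ 0.6333 -0.0992  0.0587] ang -46.17927074847437
252.0 [-0.4  1.3 -0.3] ; 26.875
scene boss 31 [ 0.5898 -0.1205  0.0605] ang -76.56996681961424
side boss 53 [ 0.6418 -0.0685  0.059 ] ang -26.63981473534014
wrist 1 [ 0.63426324 -0.1071704   0.05814271]
wrist 0.65 [278.1, 261.9] [ 0.53678479 -0.12074781  0.3094683 ] [ 0.53694875 -0.1202652   0.28069943]
scene 37 [ 0.59180016 -0.11902004  0.05942473]
scene 0.41 [249.2, 181.4] [ 0.5933009  -0.11932903  0.05155862] [ 0.58758512 -0.12296     0.06055843]
spout [ 0.59078361 -0.12211549  0.025     ] 28.1417
0 30 True True
20 30 True True
40 30 True True
60 30 True True
80 30 True True
```

View pics/w2.png

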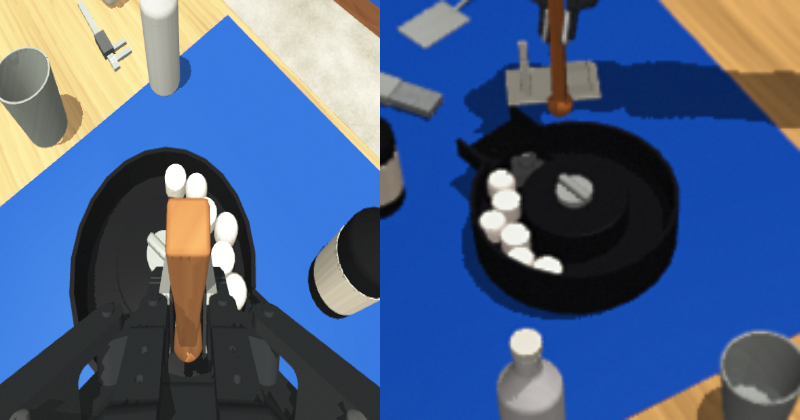

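```bash
python3 - <<'E'
from h import *
y,t=np.radians([50,42])
ctrl.movel(tcp_for(on(np.radians(252),.19),y,t)[0],max_speed=.2)
y,t=np.radians([40,30]); cup=np.array([.517,.293]); p=cup+.015*np.array([np.cos(y),np.sin(y)])
T=lambda z:tcp_for(np.r_[p,z],y,t)
ctrl.movep(*T(.15))
f=lambda:np.mean([(ctrl.pause(.01),get_state()["contact_force"])[1] for _ in range(5)],0)
im,d=vision.grab_frame("scene"); im2,_=vision.grab_frame("side")
cv2.imwrite("pics/cup1.png",np.hstack([cv2.resize(im[180:320,280:420],(400,400)),cv2.resize(im2[170:350,150:330],(400,400))]))
ctrl.movel(T(.105)[0],max_speed=.1); ctrl.pause(.15); b=f()
z=.105
while z>.03:
    z-=.015; ctrl.movel(T(z)[0],max_speed=.08); F=f()-b
    if np.linalg.norm(F)>6: print("hit",z,F); break
else:
    while z>.014:
        z-=.001; ctrl.movel(T(z)[0],max_speed=.03); F=f()-b
        if F[2]>2.5: break
    print("z",z,F)
print(get_state()["time"])
E
```

```text
z 0.01999999999999999 [-1.75485395 -2.34574968  3.72659267]
36.15
```

View pics/cup1.png

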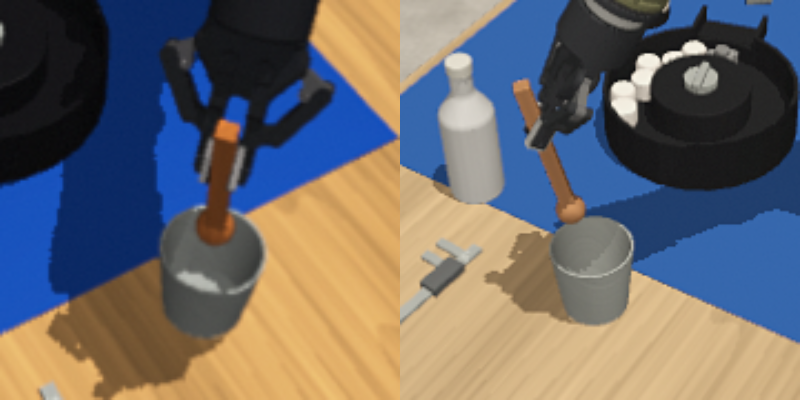

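```bash
python3 - <<'E'
from h import *
R=toolR(*np.radians([40,30]))
ctrl.movel(get_state()["tcp_pos"]+np.array([0,0,.0008]),max_speed=.02)
ctrl.ungrasp(); ctrl.pause(.3)
p=get_state()["tcp_pos"]; ctrl.movel(p-R[:,2]*.15,max_speed=.12)
ctrl.pause(.5); s=get_state(); print(s["time"],s["width"],s["contact_force"])
o=[]
for n in("scene","side"):
    im,d=vision.grab_frame(n); C=cam(n); imi=im.astype(int)
    P=cloud(C,imi[...,2]-imi[...,0]>60,d); P=P[(np.hypot(P[:,0]-.517,P[:,1]-.293)<.12)&(P[:,2]>.1)&(P[:,2]<.25)]
    v=np.linalg.svd(P-P.mean(0),full_matrices=False)[2][0]; print(n,len(P),P[:,2].max(),"lean",np.degrees(np.arccos(abs(v[2]))),v)
    Q=cloud(C,np.ones_like(d,bool),d); r=np.hypot(*(Q[:,:2]-BC).T); sp=on(SP,0)[:2]
    k=(Q[:,2]>.0575)&(Q[:,2]<.064)&(r<.114)&(r>.07)&(np.hypot(*(Q[:,:2]-sp).T)<.02); print("boss",k.sum(),np.median(Q[k],0) if k.any() else 0,sp)
    o.append(cv2.resize(im[100:330,150:420],(400,341)))
cv2.imwrite("pics/end.png",np.hstack(o))
E
```

```text
39.2833 0.08493070246389041 [-0.4215647   0.55126301  0.09149764]
scene 131 0.1947989278468862 lean 7.4510699511257235 [-0.10668592 -0.07372162 -0.99155597]
boss 25 [ 0.58720635 -0.12274304  0.06116839] [ 0.59078361 -0.12211549]
side 236 0.1967642172487871 lean 12.343219449539196 [-0.18301149 -0.11046839 -0.9768846 ]
boss 17 [ 0.59134554 -0.12448936  0.06198753] [ 0.59078361 -0.12211549]
```

View pics/end.png

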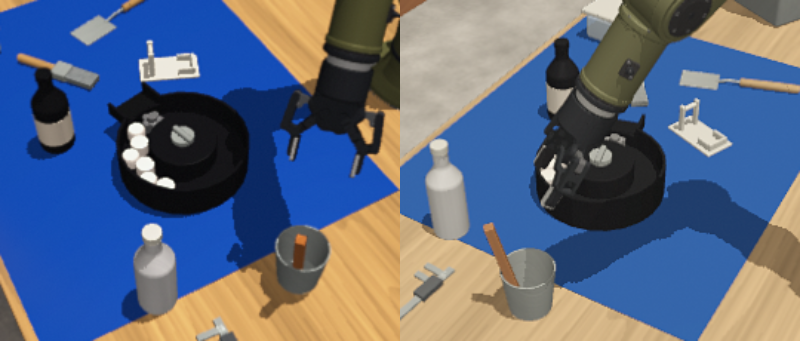

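```bash
python3 -c "
from h import *
ticket.close_job(); print(get_state()['time'])"
```

```text
the job is handed in; nothing more can be done
the job is handed in; nothing more can be done
```

I stirred the knob once round the trough the long way with the stirrer, stood the stirrer in the rinse cup, let go and handed the job in. The arm's clock read about 39 s at the last check. The hand-in gave no verdict.

- **Floor contact:** the ball was set down on the trough floor with about 5–6 N. For the stirring I raised it about 2 mm and saw no force above about 2 N in the spot readings.
- **Knob:** it stopped with its axis about 2–4 mm from the spout point by both cameras; the limit is 25 mm.
- **Media:** all six pieces were pushed ahead of the knob, and by eye each is well clear of its start and in the trough. I did not measure them one by one.
- **Stirrer:** it stands ball down in the cup with the gripper open and clear. The cameras disagree on its lean (7° and 12°), but both are well under the 40° limit.
- **Other things on the bench:** those in view look unmoved in the last picture; I did not measure them. The jar was out of frame.

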